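# Pack the two-tier fitter's tray

## Task

Pack up the two-tier tray: lay the marker and the scriber flat in the open base tray, then lift the tray with the handle onto the base so that its four feet drop inside the corners and it sits fully home, and only then put the two bolts in it, one on each side of the handle. Leave the drill-bit box and the tape measure where they are, and let go of everything at the end.

Things in the scene. Friction and masses are not known exactly. Their poses are not given: they have to be found in the camera images.
- base_tray: Base tray, open, no handle, dark steel, loose, about 0.9 kg: 120 (its x) x 170 (its y) x 34 mm high, walls and floor 4 mm (inside 112 x 162 mm, 30 mm deep). A low rib (4 mm wide, 6 mm above the floor) along y at x = 0 makes two lanes, centred at x = -29 and +29 mm. The upper tray, when home, rests on its rim. Origin: centre of its underside, z up.
- upper_tray: Upper tray, dark steel, with handle, 0.45 kg, 120 (x) x 170 (y) mm. Origin: centre, under the feet. 4 rubber feet 10 mm high, tapering 18 to 12 mm, at x +-44.5, y +-69.5 mm, fit in the base's corners with 2.5 mm play; home, its origin is 24 mm above the base's. Floor z = 14, walls to z = 39 mm. A 6 mm wall at y = 0 makes two bays 112 x 78 mm, centred at y = -42, +42 mm.
- handle (a point): Middle of the upper tray's carrying handle, 65 mm above the tray's origin, axes as the tray's: a brown wooden bar, 98 mm long along x, 14 mm wide (y), 14 mm high, top 72 mm above the tray's origin, on steel posts at x = -43 and +43 mm. Between the posts there is 19 mm of free height under the bar, above the cross wall. Grip it across y in the middle.
- marker: Paint marker lying flat: white barrel, black cap, 134 mm long along its y (the cap toward -y), 14 mm wide, 13 mm high, about 20 g. Origin: middle of its underside. Grip across x at the middle.
- scriber: Scriber lying flat: thin steel pencil-like tool 125 mm long along its y, hexagonal body 11 mm wide and 10 mm high from y = -28 to +62 mm, thin needle toward -y, about 30 g. Origin: middle of its length, on its underside. Grip the body across x at about y = +17 mm.
- bolt_1: Steel M8 hexagon bolt lying down, 38 mm long along its y, 15 mm wide at the head, 13 mm high, about 22 g. Origin: middle of its underside. Grip across x at the middle. The two bolts are alike.
- bolt_2: The other M8 bolt, same shape, size, origin and axes as the first.
- bit_box: Closed green drill-bit box, 46 x 76 (y) x 26 mm, origin centre of underside; stays where it is.
- tape_measure: Yellow tape measure standing upright, 35 x 83 (y) x 66 mm high, origin centre of underside; stays where it is.

How it is judged:
By the outcome, as a careful person would: the job done as asked, in the order asked, and still so for the second after the job is handed in, with the robot touching nothing.
It also fails if it takes over 136 s, if anything falls off the work surface, if the arm or the gripper's body presses on something with over 40 N, if the wrist force passes 120 N, or if a joint passes its speed limit or range.

## Robot

A 6-joint arm with a two-finger parallel gripper is mounted at the origin on the work surface; the furniture and walls round the work are solid. World frame = base frame: x ahead of the robot, y to its left, z up, the work surface at z = 0. Lengths are in m, angles in rad, forces in N, time in s.
With the tool pointing down it reaches from about 0.35 to 0.775 m from the base axis. Payload 7.3 kg.
Tool frame: the origin (TCP) lies at the centre of the arm's flange, where the gripper is bolted on; the fingertips stand 178 mm ahead of it and the grasp point (between the pads) lies 159 mm ahead of it (tip_extent is the distance from the TCP to the fingertips, in m); z points along the fingers, y is the line along which they close (so a half turn about z gives the same grasp; the last joint's range is limited). The gripper opens to 92 mm and grips with 3 to 60 N. Pads are 19 mm wide; open, the fingers measure 130 mm over their backs; the gripper's body (75 mm by 190 mm) begins 47 mm behind the grasp point.
Start: joints at [-1.486, 0.342, 1.524, -0, 1.275, -0.146], TCP at [0.12, -0.511, 0.405] pointing down, gripper open.
Joint ranges: [-2.53, 2.53], [-0.77, 2.02], [0.04, 2.7], [-1, 4.14], [0.28, 2.66], [-3.11, 3.11]. Speed limits (rad/s): [2.57, 2.57, 3.14, 3.14, 3.14, 3.14].

## Interface

Orientations are given as [roll, pitch, yaw] about the fixed x, y, z axes, in that order (R = Rz(yaw) Ry(pitch) Rx(roll)).
In Python, from cell import * gives the robot as it stands.
- The arm moves only by the tool arm_command, never from a script. Its arguments are lists of equal length, an entry for each row: "xyz": the shift along the world's x, y, z in mm, a list of three; "spin": the turn about the world's z in degrees. In form: {"xyz": [[tx, ty, tz], ...], "spin": [spin, ...]}. A call has 1 to 20 rows; each row shifts and turns the commanded pose from where the row before left it; what a row does not reach is not made up. A row lasts 1/10 s, in which the tool goes at most 50 mm and 8.59 degrees, less where a joint would pass 70% of its speed; a pose out of reach is approached as far as the arm can. A call with a gripper value outside its range is refused whole. "jaw" is the opening, from -1 (shut) to 1 (fully open), set as the call begins (left out, the last holds). The fingers move at their own pace and stop on an object; "squeeze" is the grip in N (left out, the last holds). Time passes only in rows, so rows that do not move let the fingers close. It gives the time, the measured TCP pose, the force, the opening and the grip force at its end, in the units of the state.
- observe(): the state, without advancing time (a new reading comes with each control period).
- read_camera(name): name is "scene" or "top" or "wrist"; returns a dict with "img" (480x640x3 uint8, red, green, blue), "depth" (480x640 float32, m along the optical axis (not along the pixel's ray), 0 where there is no reading), "fx", "fy", "cx", "cy" (pixels), "world_from_camera" (4x4, takes a point from camera to world coordinates). Camera axes: x right, y up, looking along -z (the intrinsics and any distortion apply to the point x, -y, -z); pixel columns grow to the right and rows downward; lengths in m; the calibration is good to about 2 mm. A picture is of the moment at which its call begins.
- hand_in(): hands the job in; it is judged then, once.
The state is a dict: "time": time; "qpos": joint angles; "qvel": joint speeds; "joint_efforts": joint torques, N m; "tool_pos": TCP position; "tool_rot": TCP orientation; "contact_force": force on the tool from outside, world axes, zero at the start; "torque": the same for the moment, N m; "opening": finger opening in m; "grip_force": force on a finger pad.
Only numpy, scipy, OpenCV 4.12 (cv2) and the standard library are available. Lean on these libraries where they do the work, as an engineer would, in place of code of your own. Each camera call takes 0.05 s, during which the arm holds its last target. There are 200 camera calls.

## Working session

There is one attempt and no reset: what is moved stays moved. The work goes in short steps, Python scripts to look and compute and a tool call to move; the robot and the scene stay as the last step left them, time stands still between calls to the robot, and variables do not carry over. Pictures are saved under pics/ and viewed, at most 14 in all, crops included, and the job is handed in when it is done.

Besides the shell and the picture viewer there is one more tool, called after "Call:" as name(argument=value, ...) on one line, values as JSON. arm_command: Moves the arm, as the interface text tells. Its arguments: {"type":"object","properties":{"xyz":{"type":"array","items":{"type":"array","items":{"type":"number"}}},"spin":{"type":"array","items":{"type":"number"}},"jaw":{"type":"number"},"squeeze":{"type":"number"}},"required":["xyz","spin"]}

```bash
mkdir -p pics; ls; cat > h.py <<'E'
from cell import *
import numpy as np, cv2
def grab(name,save=None):
    c=read_camera(name)
    if save: cv2.imwrite(f'pics/{save}.png',c['img'][:,:,::-1])
    np.savez(f'/tmp/{save or name}.npz',**{k:v for k,v in c.items()})
    return c
def pts(c,uv=None,plane=None):
    """world points from pixels Nx2: by depth, or on plane z"""
    uv=np.asarray(uv,float).reshape(-1,2)
    d=np.c_[(uv[:,0]-c['cx'])/c['fx'],-(uv[:,1]-c['cy'])/c['fy'],-np.ones(len(uv))]
    T=c['world_from_camera'];o=T[:3,3];r=d@T[:3,:3].T
    if plane is None: s=c['depth'][uv[:,1].astype(int),uv[:,0].astype(int)]
    else: s=(plane-o[2])/r[:,2]
    return o+r*s[:,None]
E
python3 - <<'E'
from h import *
for n in ('top','scene'):
    c=grab(n,n+'0'); print(n,{k:(v if np.ndim(v)==0 else np.shape(v)) for k,v in c.items()}); print(c['world_from_camera'].round(3))
print(observe())
E
```

```text
pics
top {'img': (480, 640, 3), 'depth': (480, 640), 'fx': 549.7425960112148, 'fy': 549.7425960112148, 'cx': 314.19331703903083, 'cy': 240.9200853926704, 'world_from_camera': (4, 4)}
[[ 0.015  0.997 -0.08   0.418]
 [-1.     0.013 -0.023  0.022]
 [-0.022  0.08   0.997  1.042]
 [ 0.     0.     0.     1.   ]]
scene {'img': (480, 640, 3), 'depth': (480, 640), 'fx': 610.9386128938654, 'fy': 610.9386128938654, 'cx': 313.8992955894695, 'cy': 239.6038198961731, 'world_from_camera': (4, 4)}
[[-0.592  0.577 -0.562 -0.184]
 [-0.806 -0.427  0.41   0.546]
 [-0.004  0.696  0.718  0.978]
 [ 0.     0.     0.     1.   ]]
{'time': 0.1, 'qpos': array([-1.48601326e+00,  3.42665428e-01,  1.52488811e+00, -2.15332014e-05,
        1.27538354e+00, -1.45973219e-01]), 'qvel': array([-4.70629151e-04, -1.31707250e-03, -1.55521382e-03,  2.06886094e-05,
       -1.66321071e-03, -4.32810110e-04]), 'joint_efforts': array([ 1.41577493e-03, -4.32004380e+01, -2.44694084e+01,  7.19099189e-02,
        5.25669276e-02, -5.29134206e-05]), 'tool_pos': array([ 0.12009818, -0.51096955,  0.40411952]), 'tool_rot': array([-3.14025954e+00, -1.75179532e-04,  2.30762451e-01]), 'contact_force': array([ 0.37565771, -1.12768558, -0.05592796]), 'torque': array([ 0.03715011, -0.01169971, -0.03657557]), 'grip_force': 0.0, 'opening': 0.09190693886620918}
```

View pics/top0.png

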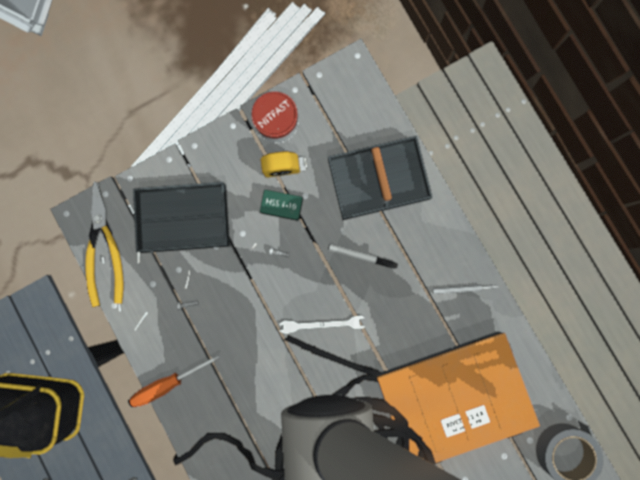

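View pics/scene0.png

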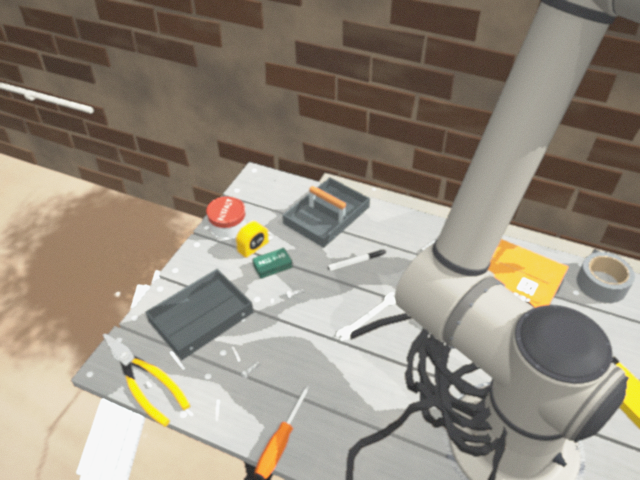

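The top view shows the base tray at about (182,217), the upper tray at (380,178) with its handle vertical, the marker at (362,256), the scriber at (466,288), and bolt-like items near (268,250) and (188,304). The scene view shows no further obstacles near the trays except the tape, the box and the red can. I'll zoom in on the details.

```bash
python3 - <<'E'
from h import *
im=cv2.imread('pics/top0.png')
cv2.imwrite('pics/crop1.png',cv2.resize(im[130:330,120:320],(600,600),interpolation=cv2.INTER_CUBIC))
cv2.imwrite('pics/crop2.png',cv2.resize(im[130:310,310:510],(800,720),interpolation=cv2.INTER_CUBIC)[:600])
c=dict(np.load('/tmp/top0.npz'))
for n,uv,z in [('base',(182,217),.03),('upper',(380,178),.039),('marker',(362,256),.01),('scr',(466,288),.01),('b1',(268,250),.01),('b2',(188,304),.01),('box',(281,204),.026),('tape',(280,163),.066),('can',(275,114),.05)]:
    print(n,pts(c,uv,z).round(3),pts(c,uv).round(3))
E
```

```text
base [[0.541 0.292 0.03 ]] [[0.543 0.297 0.011]]
upper [[ 0.617 -0.075  0.039]] [[ 0.611 -0.072  0.071]]
marker [[ 0.474 -0.045  0.01 ]] [[ 0.474 -0.044  0.012]]
scr [[ 0.417 -0.238  0.01 ]] [[ 0.417 -0.238  0.011]]
b1 [[0.483 0.132 0.01 ]] [[0.483 0.133 0.004]]
b2 [[0.379 0.281 0.01 ]] [[0.379 0.281 0.009]]
box [[0.568 0.108 0.026]] [[0.568 0.108 0.03 ]]
tape [[0.637 0.108 0.066]] [[0.638 0.108 0.063]]
can [[0.732 0.121 0.05 ]] [[0.732 0.121 0.052]]
```

View pics/crop1.png

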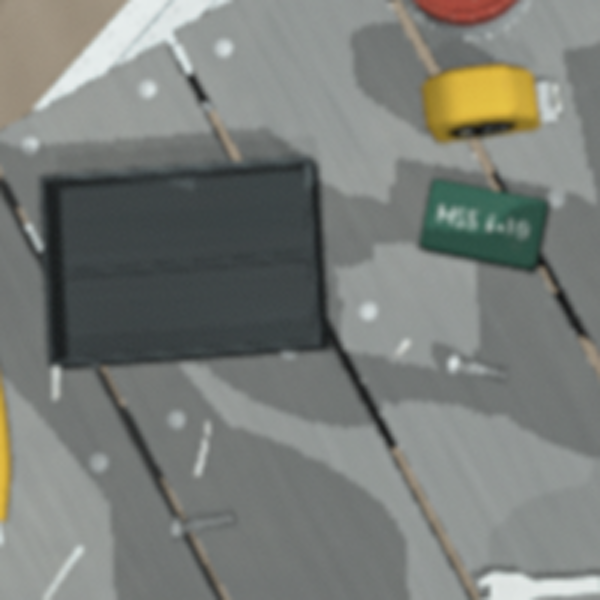

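The crop shows bolt 1 at about full-image pixel (278,252) and bolt 2 at (188,304), both with heads on the left (+y). I'll go to the scriber and look through the wrist camera.

Call:
arm_command(xyz=[[27, 27, -5], [27, 27, -5], [27, 27, -5], [27, 27, -5], [27, 27, -5], [27, 27, -5], [27, 27, -5], [27, 27, -5], [27, 27, -5], [27, 27, -5], [0, 0, 0], [0, 0, 0]], spin=[8, 8, 8, 8, 8, 8, 8, 8, 8, 0, 0, 0])

```text
time: 1.3
tool_pos: [0.3904, -0.2405, 0.3544]
tool_rot: [-3.141, -0.0, 1.49]
contact_force: [0.5, -0.3, 0.4]
opening: 0.0919
grip_force: 0.0
```

```bash
python3 - <<'E'
from h import *
c=grab('wrist','w1');print(c['world_from_camera'].round(3),c['fx'],c['cx'],c['cy']);o=observe();print(o['tool_pos'],o['tool_rot'])
E
```

```text
[[ 0.997  0.079  0.024  0.397]
 [-0.082  0.958  0.276 -0.167]
 [-0.002 -0.277  0.961  0.336]
 [ 0.     0.     0.     1.   ]] 361.1589338718619 319.708219792242 238.8248388996471
[ 0.38998021 -0.24110837  0.35457065] [-3.14103539e+00  1.77358142e-06  1.48809284e+00]
```

View pics/w1.png

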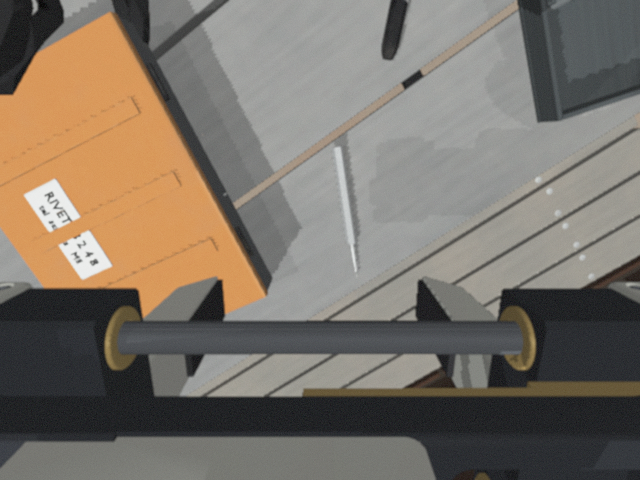

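The wrist view shows the scriber, with its body from (338,148) to (352,240) and its needle tip at (356,272) toward −y. The orange box corner is at (268,292), and the marker cap is at (394,28).

```bash
cat >> h.py <<'E'
def ray(c,uv):
    p=pts(c,uv,0.)[0];o=c['world_from_camera'][:3,3];return o,(p-o)/np.linalg.norm(p-o)
def tri(c1,u1,c2,u2):
    (a,d),(b,e)=ray(c1,u1),ray(c2,u2)
    s=np.linalg.lstsq(np.c_[d,-e],b-a,rcond=None)[0]
    p,q=a+s[0]*d,b+s[1]*e
    return (p+q)/2,np.linalg.norm(p-q)
def blob(c,roi,f,minA=20):
    """biggest blob of mask f(img) in roi (u0,v0,u1,v1): contour, minAreaRect in pixels"""
    u0,v0,u1,v1=roi; m=f(c['img'][v0:v1,u0:u1].astype(int)).astype(np.uint8)
    m=cv2.morphologyEx(m,cv2.MORPH_CLOSE,np.ones((3,3)))
    k=max(cv2.findContours(m,cv2.RETR_EXTERNAL,cv2.CHAIN_APPROX_NONE)[0],key=cv2.contourArea)[:,0]+[u0,v0]
    return k
def rect(c,k,z):
    """min-area rect of contour cast on plane z: centre, sides, long-axis angle deg (from world y, in (-90,90])"""
    p=pts(c,k,z)[:,:2].astype(np.float32); (x,y),(w,h),a=cv2.minAreaRect(p*1000)
    if w>h: a+=90;w,h=h,w
    # a: direction of h side = a+90 from x ; from y -> a
    return np.round([x,y],1),np.round([w,h],1),round((a+90)%180-90,1)
E
python3 - <<'E'
from h import *
w=dict(np.load('/tmp/w1.npz'));t=dict(np.load('/tmp/top0.npz'))
img=w['img'];print(img[190:195:2,325:365:3].mean(2).astype(int)) 
br=lambda i:i.min(2)>185
k=blob(w,(322,140,372,285),br);print(len(k),k.min(0),k.max(0));print('scr',rect(w,k,.006))
ti=t['img'];print('top',ti[280:296:2,430:502:6].mean(2).astype(int))
kt=blob(t,(425,278,505,300),lambda i:i.min(2)>165);print(kt.min(0),kt.max(0),rect(t,kt,.006))
for f in (np.argmin,np.argmax):
    a=k[f(k[:,1])];b=kt[f(kt[:,0])];print(a,b,tri(w,a,t,b),pts(w,a).round(4))
print('box top z',pts(w,[(150,150),(240,270),(275,290)]).round(3))
E
```

```text
[[169 160 161 159 154 180 202 180 116 124 150 162 156 157]
 [164 161 161 160 162 174 205 186 123 125 156 158 157 156]
 [159 160 160 163 159 172 201 197 128 119 152 156 158 159]]
250 [334 148] [356 271]
scr (array([ 415.7, -238.1]), array([  5.2, 118.2]), 4.8)
top [[143 147 147 147 141 143 144 141 140 141 141 142]
 [145 147 147 145 144 142 143 127 137 141 141 141]
 [144 141 143 126 126 117 117 107 118 130 125 139]
 [126 114 114 106 104 112 121 127 151 146 153 167]
 [119 121 126 141 157 162 183 181 183 179 156 149]
 [119 189 187 180 184 179 165 166 154 141 140 139]
 [119 183 180 167 151 137 115 118 142 142 141 139]
 [ 99 157 151 155 152 112 111 106 137 141 141 140]]
[434 287] [489 292] (array([ 414.5, -230.7]), array([  5.3, 102.7]), 5.0)
[335 148] [434 290] (array([ 0.41104611, -0.17989642,  0.00220051]), np.float64(0.0033534813919204537)) [[ 0.4091 -0.1791  0.0108]]
[355 271] [489 287] (array([ 0.41644778, -0.2540771 ,  0.10859502]), np.float64(0.00795221615597519)) [[ 0.4205 -0.2968  0.0066]]
box top z [[ 0.265 -0.167  0.047]
 [ 0.32  -0.272  0.047]
 [ 0.339 -0.313  0.   ]]
```

```bash
cat >> h.py <<'E'
def cloud(c,roi,zlo,zhi):
    u0,v0,u1,v1=roi;g=np.stack(np.meshgrid(np.arange(u0,u1),np.arange(v0,v1)),-1).reshape(-1,2)
    p=pts(c,g);m=(p[:,2]>zlo)&(p[:,2]<zhi);return p[m],g[m]
def axis(p):
    """cloud -> centre of min-area rect, sides, angle from y, median top z (mm, deg)"""
    (x,y),(w,h),a=cv2.minAreaRect((p[:,:2]*1000).astype(np.float32))
    if w>h:a+=90;w,h=h,w
    return round(x,1),round(y,1),round(w,1),round(h,1),round((a+90)%180-90,1),np.round(np.percentile(p[:,2],[50,95])*1000,1)
E
python3 - <<'E'
from h import *
w=dict(np.load('/tmp/w1.npz'))
fl,_=cloud(w,(380,150,420,250),-.1,.1);print('table',fl[:,2].mean(),fl[:,2].std())
p,g=cloud(w,(322,140,372,285),.004,.02);print(len(p),axis(p))
q=p[(p[:,1]>-.26)];print(axis(q)); 
for y in (-.19,-.21,-.225,-.24,-.25):
    s=p[abs(p[:,1]-y)<.004];print(y,s[:,0].min(),s[:,0].max(),np.percentile(s[:,2],[10,50,90]))
E
```

```text
table 0.0011706693241623086 0.0007311138468483073
1210 (416.0, -240.0, 10.7, 125.0, 4.8, array([10. , 11.7]))
(414.2, -219.0, 10.6, 82.8, 4.9, array([10.1, 11.7]))
-0.19 0.4066444230805784 0.417144041259069 [0.00743044 0.01006859 0.01110385]
-0.21 0.4081020726701259 0.4188840043026848 [0.00713647 0.0100916  0.01142681]
-0.225 0.4096428811661097 0.419946140744206 [0.0072963  0.01005102 0.01143133]
-0.24 0.4106535156617746 0.4210273811782712 [0.00709346 0.01023837 0.01145913]
-0.25 0.41172120088194514 0.42203042829418425 [0.00722612 0.0100662  0.01125929]
```

Call:
arm_command(xyz=[[12, 9, 0], [12, 9, -20], [0, 0, -30], [0, 0, -30], [0, 0, -30], [0, 0, -20], [0, 0, -15], [0, 0, -10], [0, 0, -8], [0, 0, -5], [0, 0, -4], [0, 0, 0], [0, 0, 0]], spin=[5, 4.6, 0, 0, 0, 0, 0, 0, 0, 0, 0, 0, 0], jaw=0.1)

```text
time: 2.65
tool_pos: [0.4142, -0.2231, 0.1831]
tool_rot: [3.141, 0.0, 1.655]
contact_force: [-0.8, 0.0, -0.3]
opening: 0.0506
grip_force: 0.0
```

Call:
arm_command(xyz=[[0, 0, 0], [0, 0, 0], [0, 0, 0], [0, 0, 0], [0, 0, 0], [0, 0, 0], [0, 0, 0], [0, 0, 0]], spin=[0, 0, 0, 0, 0, 0, 0, 0], jaw=-1, squeeze=20)

```text
time: 3.45
tool_pos: [0.4141, -0.2231, 0.1828]
tool_rot: [3.141, 0.0, 1.655]
contact_force: [-0.2, -0.4, -0.5]
opening: 0.0085
grip_force: 20.0
```

Call:
arm_command(xyz=[[0, 0, 0], [0, 0, 0], [0, 0, -1.5], [0, 0, -1.5], [0, 0, 0]], spin=[0, 0, 0, 0, 0], jaw=-0.6)

```text
time: 3.95
tool_pos: [0.414, -0.223, 0.1795]
tool_rot: [-3.141, -0.0, 1.655]
contact_force: [0.1, -0.2, 0.5]
opening: 0.0182
grip_force: 0.0
```

Call:
arm_command(xyz=[[0, 0, 0], [0, 0, 0], [0, 0, 0], [0, 0, 0], [0, 0, 0]], spin=[0, 0, 0, 0, 0], jaw=-1)

```text
time: 4.45
tool_pos: [0.4141, -0.2231, 0.1798]
tool_rot: [3.141, 0.0, 1.655]
contact_force: [0.3, -0.1, -0.6]
opening: 0.0094
grip_force: 20.0
```

Call:
arm_command(xyz=[[0, 0, 4], [0, 0, 8], [0, 0, 15], [0, 0, 25], [0, 0, 30], [0, 0, 30], [0, 0, 20], [0, 0, 0]], spin=[0, 0, 0, 0, 0, 0, 0, 0])

```text
time: 5.25
tool_pos: [0.4146, -0.2234, 0.315]
tool_rot: [3.137, 0.004, 1.655]
contact_force: [0.3, 0.6, -0.9]
opening: 0.009
grip_force: 20.0
```

```bash
python3 - <<'E'
from h import *
t=dict(np.load('/tmp/top0.npz'))
p,g=cloud(t,(120,170,245,265),.028,.042);print('base',len(p),axis(p))
p,g=cloud(t,(320,125,440,230),.033,.046);print('upper',len(p),axis(p))
p,g=cloud(t,(320,125,440,230),.062,.08);print('handle',len(p),axis(p))
p,g=cloud(t,(325,238,402,274),.005,.02);print('marker',len(p),axis(p))
p,g=cloud(t,(262,243,294,262),.005,.02);print('b1',len(p),axis(p))
p,g=cloud(t,(170,296,208,312),.005,.02);print('b2',len(p),axis(p))
p,g=cloud(t,(255,185,310,222),.022,.035);print('box',len(p),axis(p))
p,g=cloud(t,(255,145,312,180),.055,.075);print('tape',len(p),axis(p))
E
```

```text
base 806 (542.7, 296.2, 120.7, 171.7, 5.0, array([33.8, 36.8]))
upper 825 (620.8, -74.6, 120.9, 171.0, 14.1, array([38.9, 42.2]))
handle 439 (620.2, -74.4, 14.8, 97.0, -75.7, array([71.7, 74.5]))
marker 534 (476.6, -46.6, 63.9, 144.1, -0.9, array([11.8, 15.2]))
b1 92 (479.7, 117.2, 25.3, 59.7, -12.3, array([ 8.6, 15. ]))
b2 86 (381.6, 282.9, 13.6, 37.8, 19.4, array([ 9.1, 15.2]))
box 947 (569.3, 108.6, 45.4, 75.1, -10.6, array([26.3, 29.4]))
tape 548 (643.1, 112.8, 35.8, 56.9, 6.3, array([63.4, 67.4]))
```

Call:
arm_command(xyz=[[20, 20, 5], [30, 25, 10], [20, 28, 10], [0, 0, 0], [0, 0, 0]], spin=[0, 0, 0, 0, 0])

```text
time: 5.75
tool_pos: [0.484, -0.1495, 0.336]
tool_rot: [-3.14, -0.0, 1.657]
contact_force: [0.7, 0.4, -0.8]
opening: 0.0095
grip_force: 20.0
```

```bash
python3 - <<'E'
from h import *
c=grab('wrist','w2');print(observe()['tool_pos'])
E
```

```text
[ 0.48362766 -0.15005485  0.33589226]
```

View pics/w2.png

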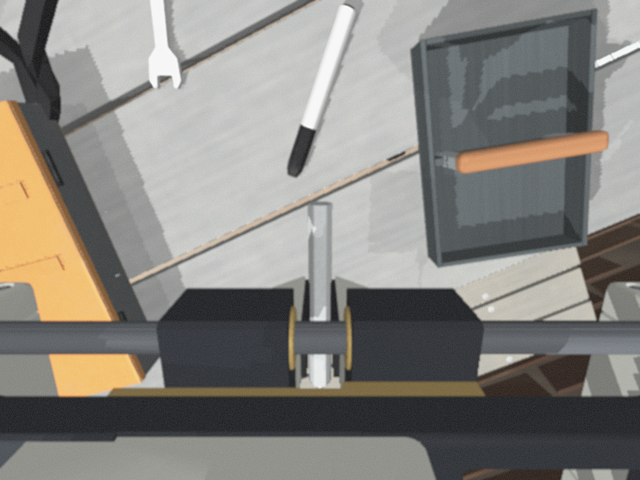

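Call:
arm_command(xyz=[[0, 30, 0], [4, 40, 0], [4, 40, 0], [4, 40, 0], [4, 40, 0], [4, 40, 0], [4, 40, 0], [4, 30, 0], [2, 15, 0], [0, 0, 0], [0, 0, 0]], spin=[0, 0, 0, 0, 0, 0, 0, 0, 0, 0, 0])

```text
time: 6.9
tool_pos: [0.5141, 0.1637, 0.3363]
tool_rot: [-3.141, 0.001, 1.654]
contact_force: [-0.1, -0.0, 0.2]
opening: 0.0095
grip_force: 20.0
```

```bash
python3 - <<'E'
from h import *
c=grab('wrist','w3');print(observe()['tool_pos'])
E
```

```text
[0.5140988  0.16341811 0.33642287]
```

View pics/w3.png

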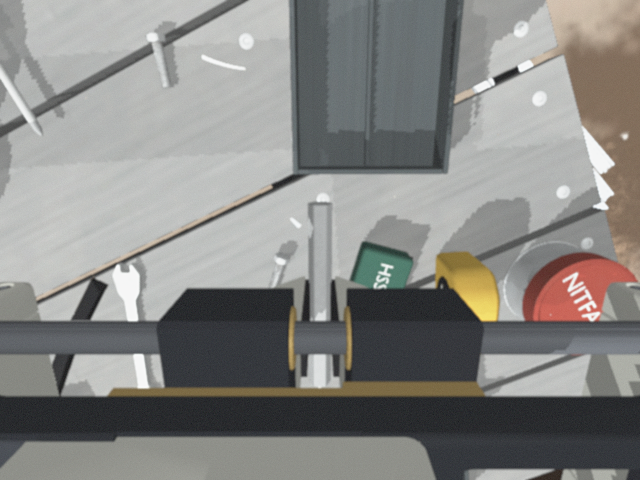

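The w2 view shows the marker from (348,8) to (295,172), with its cap toward −y, the upper tray with its handle at (533,152), and the scriber held straight at (320,205). The w3 view shows the base tray with its near edge at (372,170), bolt 2 at (160,60) and bolt 1 at (280,268).

```bash
python3 - <<'E'
from h import *
w=dict(np.load('/tmp/w2.npz'));v=dict(np.load('/tmp/w3.npz'));t=dict(np.load('/tmp/top0.npz'))
p,g=cloud(w,(275,0,365,185),.005,.02);print('marker',len(p),axis(p))
p,g=cloud(w,(400,0,615,275),.034,.043);print('upper',len(p),axis(p))
p,g=cloud(w,(440,120,615,180),.062,.08);print('handle',len(p),axis(p))
p,g=cloud(v,(280,0,480,180),.030,.038);print('base',len(p),axis(p))
p,g=cloud(v,(145,25,180,95),.005,.02);print('b2',len(p),axis(p))
p,g=cloud(v,(268,245,295,288),.005,.02);print('b1',len(p),axis(p))
for n,r in (('w2',w),('w3',v)):
    p,g=cloud(r,(305,195,335,280),.05,.25);s=g[:,1]<280;print('held',axis(p))
# two-view heights: tray corners / marker ends by triangulation
print('marker white end',tri(w,(348,6),t,(331,247)),'base corner near-right',tri(v,(448,171),t,(226,185)), 'near-left',tri(v,(297,171),t,(229,246)))
print('handle end',tri(w,(461,165),t,(389,199)), tri(w,(606,139),t,(378,149)))
E
```

```text
marker 3049 (473.8, -46.1, 14.1, 134.5, -14.7, array([13. , 14.8]))
upper 6280 (619.8, -74.6, 121.5, 170.2, 14.0, array([39.5, 41.1]))
handle 3336 (619.2, -74.9, 14.3, 97.7, -75.9, array([72.6, 74. ]))
base 3132 (544.1, 270.3, 118.1, 120.3, -85.2, array([34.9, 36.3]))
b2 618 (379.5, 281.9, 15.1, 37.1, 11.0, array([ 9.7, 14.5]))
b1 341 (478.3, 113.3, 14.2, 34.8, -14.8, array([ 9.7, 14.5]))
held (482.2, -122.4, 13.6, 37.2, 3.7, array([166.5, 167.9]))
held (512.3, 190.4, 13.6, 37.3, 4.0, array([166.6, 168. ]))
marker white end (array([0.48993258, 0.01395511, 0.02242148]), np.float64(0.0009798124959614295)) base corner near-right (array([0.60705014, 0.21499765, 0.0277961 ]), np.float64(0.010106556249929767)) near-left (array([0.49050928, 0.20625058, 0.00858515]), np.float64(0.0018399876551251806))
handle end (array([ 0.57244194, -0.08727772,  0.07447349]), np.float64(3.640645530933451e-05)) (array([ 0.66082288, -0.06505463,  0.07797944]), np.float64(0.004044637387077442))
```

Call:
arm_command(xyz=[[10, 30, 0], [10, 40, 0], [15, 40, 0], [8, 30, 0], [5.5, 11.5, -20], [0, 0, -35], [0, 0, -35], [0, 0, -25], [0, 0, -15], [0, 0, -9], [0, 0, -7], [0, 0, 0], [0, 0, 0]], spin=[0, 0, 0, 0, 0, 0, 0, 0, 0, 0, 0, 0, 0])

```text
time: 8.25
tool_pos: [0.563, 0.3165, 0.1918]
tool_rot: [3.14, -0.001, 1.655]
contact_force: [0.4, 1.4, -0.7]
opening: 0.0097
grip_force: 20.0
```

```bash
python3 - <<'E'
from h import *
c=grab('wrist');print(observe()['tool_pos'],observe()['contact_force'])
p,g=cloud(c,(230,0,420,290),.030,.20);cv2.imwrite('pics/w4.png',c['img'][:,:,::-1])
E
```

```text
[0.56298652 0.3165444  0.1919292 ] [0.40642245 0.34381123 0.12825621]
```

View pics/w4.png

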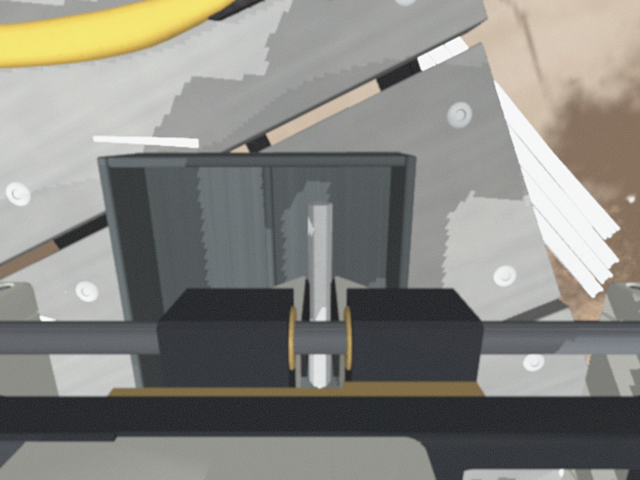

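The scriber hovers in the right-hand (+x) lane, inside the walls. I'll lower it a little and let go.

Call:
arm_command(xyz=[[0, 0, -1.5], [0, 0, 0], [0, 0, 0]], spin=[0, 0, 0])

```text
time: 8.6
tool_pos: [0.5626, 0.3165, 0.1895]
tool_rot: [3.141, -0.0, 1.655]
contact_force: [-0.1, 1.3, -0.3]
opening: 0.0093
grip_force: 20.0
```

Call:
arm_command(xyz=[[0, 0, 0], [0, 0, 0], [0, 0, 0], [0, 0, 0], [0, 0, 5], [0, 0, 15], [0, 0, 30], [0, 0, 40], [-15, -40, 30], [-15, -50, 0], [-15, -50, 0], [-15, -40, 0], [0, 0, 0]], spin=[0, 0, 0, 0, 0, 0, 0, 0, 0, 0, 0, 0, 0], jaw=-0.65)

```text
time: 9.9
tool_pos: [0.503, 0.1386, 0.3095]
tool_rot: [-3.141, 0.001, 1.651]
contact_force: [-0.4, 0.0, -0.5]
opening: 0.0162
grip_force: 0.0
```

```bash
python3 - <<'E'
from h import *
c=grab('wrist','w5');t=grab('top','t5');o=observe();print(o['tool_pos'],o['tool_rot'])
for n,r in (('w',c),):
    p,g=cloud(r,(150,0,520,290),.008,.022);
    q=p[(p[:,1]>.22)&(p[:,1]<.375)&(p[:,0]>.545)&(p[:,0]<.585)];print(len(q),axis(q))
    p,g=cloud(r,(150,0,520,290),.031,.039);q=p[(p[:,1]>.2)&(p[:,1]<.4)&(p[:,0]>.46)];print('base',axis(q))
p,g=cloud(t,(120,170,245,265),.028,.042);print('base top',len(p),axis(p))
E
```

```text
[0.50464478 0.14159964 0.30953045] [ 3.13911049e+00 -3.64076808e-04  1.65287759e+00]
1311 (558.4, 262.7, 26.8, 84.6, -0.1, array([12.4, 15.4]))
base (545.8, 253.7, 85.4, 120.6, -85.1, array([34.9, 36.2]))
base top 337 (541.2, 307.2, 119.7, 149.8, 4.8, array([33.7, 36.6]))
```

View pics/w5.png

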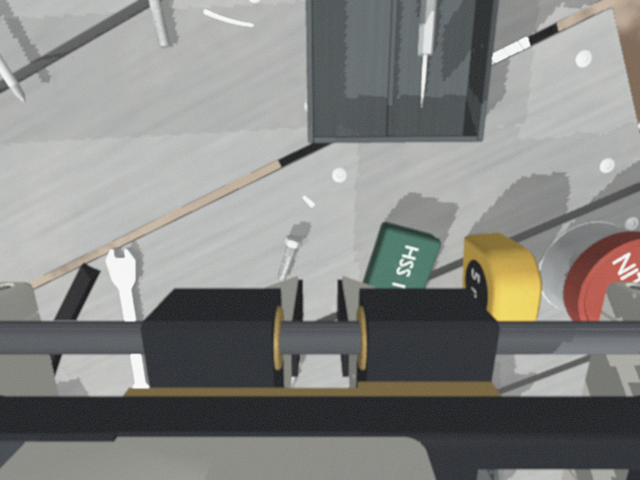

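The scriber lies flat in the right lane at (427,50). Next is the marker.

Call:
arm_command(xyz=[[-5, -30, 0], [-6, -40, 0], [-6, -40, 0], [-6, -40, 0], [-6, -27, 0], [-2, -11, 0], [0, 0, -30], [0, 0, -30], [0, 0, -20], [0, 0, 0], [0, 0, 0]], spin=[-4, -4, -4, -4, -3.4, 0, 0, 0, 0, 0, 0], jaw=0)

```text
time: 11.1
tool_pos: [0.4743, -0.0449, 0.2284]
tool_rot: [3.141, -0.0, 1.318]
contact_force: [0.3, -0.5, 0.2]
opening: 0.0458
grip_force: 0.0
```

Call:
arm_command(xyz=[[-0.5, -1, -20], [0, 0, -14], [0, 0, -8], [0, 0, -5], [0, 0, 0], [0, 0, 0]], spin=[0, 0, 0, 0, 0, 0])

```text
time: 11.7
tool_pos: [0.4733, -0.0467, 0.1816]
tool_rot: [3.14, -0.0, 1.317]
contact_force: [0.0, 0.8, 0.1]
opening: 0.0456
grip_force: 0.0
```

Call:
arm_command(xyz=[[0, 0, 0], [0, 0, 0], [0, 0, 0], [0, 0, 0], [0, 0, 0], [0, 0, 0], [0, 0, 0]], spin=[0, 0, 0, 0, 0, 0, 0], jaw=-1)

```text
time: 12.4
tool_pos: [0.473, -0.0467, 0.181]
tool_rot: [3.141, 0.0, 1.316]
contact_force: [-0.7, 0.1, 2.3]
opening: 0.0125
grip_force: 20.0
```

Call:
arm_command(xyz=[[0, 0, 4], [0, 0, 10], [0, 0, 20], [0, 0, 30], [0, 0, 30], [0, 0, 20], [5, 20, 0], [5, 30, 0], [5, 35, 0], [5, 40, 0], [6, 40, 0], [6, 40, 0], [6, 10, 0], [0, 0, 0], [0, 0, 0]], spin=[0, 0, 0, 0, 0, 0, 4, 4, 4, 4, 3.4, 0, 0, 0, 0])

```text
time: 13.9
tool_pos: [0.5108, 0.1676, 0.2951]
tool_rot: [-3.141, 0.001, 1.655]
contact_force: [-0.1, -0.9, 0.5]
opening: 0.0122
grip_force: 20.0
```

```bash
python3 - <<'E'
from h import *
c=grab('wrist','w6');o=observe();print(o['tool_pos'],o['tool_rot'],o['opening'])
p,g=cloud(c,(295,120,345,280),.05,.25);print('held',axis(p))
E
```

```text
[0.51082804 0.16718041 0.29507164] [-3.14109713e+00  5.07867817e-04  1.65409141e+00] 0.012031951854977798
held (507.7, 205.2, 22.7, 59.1, 5.5, array([126.9, 128.5]))
```

Call:
arm_command(xyz=[[2, 30, 0], [3, 40, 0], [3, 35, 0], [1.3, 20, 0], [0, 2, -20], [0, 0, -30], [0, 0, -25], [0, 0, -15], [0, 0, -8], [0, 0, -5], [0, 0, 0], [0, 0, 0]], spin=[0, 0, 0, 0, 0, 0, 0, 0, 0, 0, 0, 0])

```text
time: 15.15
tool_pos: [0.5207, 0.2951, 0.1928]
tool_rot: [3.14, -0.0, 1.655]
contact_force: [-0.3, 0.8, -0.9]
opening: 0.0121
grip_force: 20.0
```

```bash
python3 - <<'E'
from h import *
c=grab('wrist','w7');o=observe();print(o['tool_pos'],o['tool_rot'],o['contact_force'])
E
```

```text
[0.52067972 0.29525602 0.19295312] [ 3.13988070e+00 -4.77455277e-04  1.65473933e+00] [ 0.15621138  0.33767781 -0.38782649]
```

View pics/w7.png

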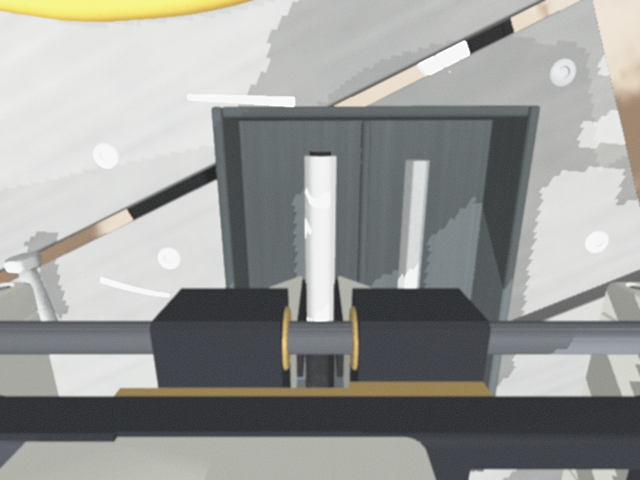

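The marker is above the left lane, parallel to the scriber. I'll release it and go to the handle.

Call:
arm_command(xyz=[[0, 0, -2], [0, 0, -1.5], [0, 0, 0], [0, 0, 0]], spin=[0, 0, 0, 0])

```text
time: 15.6
tool_pos: [0.5203, 0.2954, 0.1885]
tool_rot: [3.141, -0.0, 1.655]
contact_force: [0.5, 0.2, -0.4]
opening: 0.0123
grip_force: 20.0
```

Call:
arm_command(xyz=[[0, 0, 0], [0, 0, 0], [0, 0, 0], [0, 0, 0], [0, 0, 5], [0, 0, 15], [0, 0, 30], [0, 0, 40], [0, 0, 30], [0, 0, 0]], spin=[0, 0, 0, 0, 0, 0, 0, 0, 0, 0], jaw=-0.55)

```text
time: 16.6
tool_pos: [0.5212, 0.2958, 0.3138]
tool_rot: [3.132, -0.003, 1.655]
contact_force: [0.2, 0.3, -0.4]
opening: 0.0208
grip_force: 0.0
```

Call:
arm_command(xyz=[[5, -30, 10], [5, -40, 10], [5, -40, 0], [10, -40, 0], [10, -40, 0], [10, -40, 0], [10, -40, 0], [10, -40, 0], [10, -35, 0], [10, -20, 0], [10, -5, 0], [5, 0, 0], [0, 0, 0], [0, 0, 0]], spin=[-8, -8, -8, -8, -8, -8, -8, -8, -8, -5, -3.8, 0, 0, 0], jaw=0.1)

```text
time: 18.0
tool_pos: [0.62, -0.0739, 0.3281]
tool_rot: [-3.141, 0.001, 0.247]
contact_force: [-0.2, -0.3, 0.1]
opening: 0.0506
grip_force: 0.0
```

```bash
python3 - <<'E'
from h import *
t=grab('top','t8');o=observe();print(o['tool_pos'],o['tool_rot'],o['contact_force'])
cv2.imwrite('pics/t8c.png',cv2.resize(t['img'][160:280,110:270,::-1],(640,480),interpolation=cv2.INTER_CUBIC))
p,g=cloud(t,(120,170,245,265),.030,.042);print('base',len(p),axis(p))
q,_=cloud(t,(120,170,245,265),.010,.025);
print('pens',[axis(q[(q[:,1]>.22)&(q[:,1]<.375)&(abs(q[:,0]-x)<.018)]) for x in (.520,.563)])
c=grab('wrist','w8')
p,g=cloud(c,(0,0,640,300),.066,.08);print('handle?',len(p), axis(p) if len(p) else '')
E
```

```text
[ 0.61996507 -0.07379315  0.32826968] [-3.14124931e+00  7.20811921e-04  2.46911768e-01] [-0.11974471  0.03316638  0.70161365]
base 729 (542.7, 296.3, 120.6, 171.2, 5.1, array([34. , 37.1]))
pens [(519.9, 302.1, 34.9, 145.8, -0.0, array([15.7, 19.9])), (557.9, 291.0, 25.2, 139.5, -0.1, array([12.7, 16.3]))]
handle? 3395 (618.2, 18.8, 88.7, 214.0, 3.8, array([72.3, 74. ]))
```

View pics/t8c.png

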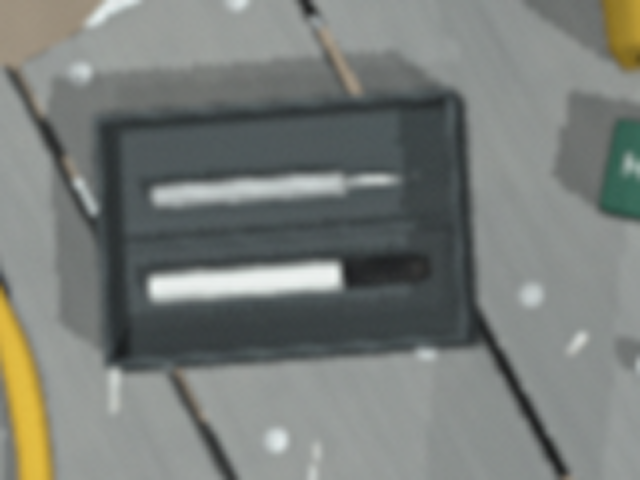

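Both pens lie flat in the base tray, the scriber at (275,190) and the marker at (290,277) in the crop. Now I'll grip the handle.

Call:
arm_command(xyz=[[-0.5, -0.9, -10], [0, 0, -25], [0, 0, -25], [0, 0, -20], [0, 0, -12], [0, 0, -7], [0, 0, -4], [0, 0, 0], [0, 0, 0]], spin=[0, 0, 0, 0, 0, 0, 0, 0, 0])

```text
time: 19.0
tool_pos: [0.6201, -0.0756, 0.2263]
tool_rot: [3.141, -0.001, 0.245]
contact_force: [0.0, 0.2, -0.0]
opening: 0.0503
grip_force: 0.0
```

Call:
arm_command(xyz=[[0, 0, 0], [0, 0, 0], [0, 0, 0], [0, 0, 0], [0, 0, 0], [0, 0, 0], [0, 0, 0], [0, 0, 0]], spin=[0, 0, 0, 0, 0, 0, 0, 0], jaw=-1, squeeze=50)

```text
time: 19.8
tool_pos: [0.6198, -0.0753, 0.2256]
tool_rot: [-3.141, 0.0, 0.245]
contact_force: [-0.9, 3.6, 2.5]
opening: 0.0135
grip_force: 50.0
```

Call:
arm_command(xyz=[[0, 0, 3], [0, 0, 6], [0, 0, 10], [0, 0, 20], [0, 0, 25], [0, 0, 25], [0, 0, 20], [0, 0, 10], [0, 0, 0], [0, 0, 0]], spin=[0, 0, 0, 0, 0, 0, 0, 0, 0, 0])

```text
time: 20.8
tool_pos: [0.6195, -0.0756, 0.3437]
tool_rot: [-3.141, 0.001, 0.245]
contact_force: [-0.5, 0.4, -6.1]
opening: 0.0136
grip_force: 50.0
```

```bash
python3 - <<'E'
from h import *
t=grab('top','t9');c=grab('wrist','w9');o=observe();print(o['tool_pos'],o['tool_rot'],o['contact_force'],o['torque'])
E
```

```text
[ 0.61952846 -0.07555451  0.34296734] [-3.14046669e+00  2.49012414e-03  2.44717947e-01] [ 0.0823459  -0.19010265 -5.97850551] [-0.03888043  0.0217706  -0.01864385]
```

View pics/w9.png

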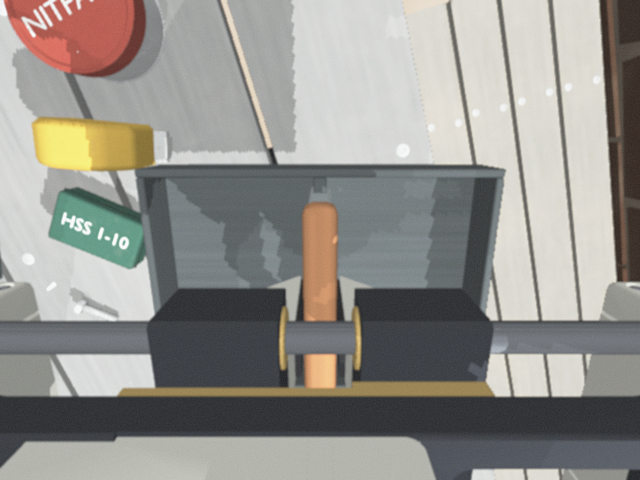

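The tray hangs level from the handle, with its far rim at rows 165–178 and its sides at columns 140 and 503. Next I'll measure its offset from the tool.

```bash
cat > m.py <<'E'
from h import *
def tray_local(c,o):
    """visible far rim of held tray in the frame of the tool (yaw only): far-edge x, y sides, rim z"""
    p,g=cloud(c,(90,120,560,300),o['tool_pos'][2]-.25,o['tool_pos'][2]-.10)
    y=o['tool_rot'][2];d=(p-o['tool_pos'])[:,:2];l=np.c_[d@[np.cos(y),np.sin(y)],d@[-np.sin(y),np.cos(y)],p[:,2]-o['tool_pos'][2]]
    return l
E
python3 - <<'E'
from m import *
c=dict(np.load('/tmp/w9.npz'));o=observe()
l=tray_local(c,o)
zt=o['tool_pos'][2]
h,b=np.histogram(l[:,2],np.arange(-.23,-.10,.005));print(list(zip(b.round(3),h)))
r=l[(l[:,2]>-.192)&(l[:,2]<-.182)]
print(len(r),'rim',axis(r), 'x max',np.percentile(r[:,0],[99,99.9]),'y',np.percentile(r[:,1],[.1,99.9]))
e=r[(r[:,0]>.055)];  # far wall: tilt in y
print('z tilt along y',np.polyfit(e[:,1],e[:,2],1)); 
s=r[r[:,0]<.05];print('tilt along x',[np.polyfit(s[m,0],s[m,2],1) for m in (s[:,1]>.07,s[:,1]<-.07)])
hd=l[(l[:,2]>-.165)&(abs(l[:,1])<.012)];print('handle',axis(hd),hd[:,0].max())
t=dict(np.load('/tmp/t9.npz'));p,g=cloud(t,(300,100,460,240),zt-.192,zt-.182);print('top',axis(p),'tool',o['tool_pos'])
E
```

```text
[(np.float64(-0.23), np.int64(0)), (np.float64(-0.225), np.int64(0)), (np.float64(-0.22), np.int64(0)), (np.float64(-0.215), np.int64(18205)), (np.float64(-0.21), np.int64(11773)), (np.float64(-0.205), np.int64(1297)), (np.float64(-0.2), np.int64(1403)), (np.float64(-0.195), np.int64(1500)), (np.float64(-0.19), np.int64(5052)), (np.float64(-0.185), np.int64(1499)), (np.float64(-0.18), np.int64(61)), (np.float64(-0.175), np.int64(162)), (np.float64(-0.17), np.int64(300)), (np.float64(-0.165), np.int64(280)), (np.float64(-0.16), np.int64(513)), (np.float64(-0.155), np.int64(3095)), (np.float64(-0.15), np.int64(0)), (np.float64(-0.145), np.int64(0)), (np.float64(-0.14), np.int64(0)), (np.float64(-0.135), np.int64(0)), (np.float64(-0.13), np.int64(0)), (np.float64(-0.125), np.int64(0)), (np.float64(-0.12), np.int64(0)), (np.float64(-0.115), np.int64(0)), (np.float64(-0.11), np.int64(314))]
7277 rim (26.0, -0.8, 68.4, 170.6, -0.0, array([-185.7, -184.4])) x max [0.06007743 0.06014623] y [-0.08576623  0.08419477]
z tilt along y [ 0.00083752 -0.18592998]
tilt along x [array([ 0.00273405, -0.18690873]), array([ 0.00229107, -0.18692109])]
handle (29.2, -0.0, 24.0, 40.3, 90.0, array([-152.7, -104.4])) 0.04937360981496344
top (619.5, -88.9, 84.1, 162.0, -3.5, array([157.1, 160.1])) tool [ 0.61952846 -0.07555451  0.34296734]
```

Call:
arm_command(xyz=[[-4, 15, 0], [-6, 25, 0], [-8, 35, 0], [-9, 45, 0], [-9, 45, 0], [-9, 45, 0], [-9, 45, 0], [-8, 45, 0], [-7, 35, 0], [-5, 22, 0], [-3.5, 12.6, 0], [0, 3, 0], [0, 0, 0], [0, 0, 0], [0, 0, 0]], spin=[0, -1, -1, -1, -1, -1, -1, -1, -1, -1, -0.05, 0, 0, 0, 0])

```text
time: 22.4
tool_pos: [0.5428, 0.2958, 0.3445]
tool_rot: [3.141, 0.0, 0.085]
contact_force: [-0.2, 0.1, -4.3]
opening: 0.0137
grip_force: 50.0
```

```bash
python3 - <<'E'
from m import *
t=grab('top','t10');c=grab('wrist','w10');o=observe();print(o['tool_pos'],o['tool_rot'])
l=tray_local(c,o);r=l[(l[:,2]>-.192)&(l[:,2]<-.182)];print(axis(r),r[:,0].max())
p,g=cloud(c,(0,100,640,300),.031,.038);print('base rim seen',len(p), p.min(0) if len(p) else '',p.max(0) if len(p) else '')
p,g=cloud(t,(90,150,260,290),.029,.040);print('base from top',len(p),axis(p) if len(p) else '')
E
```

```text
[0.54269437 0.29608307 0.34453267] [ 3.14139709e+00 -1.50657889e-07  8.54411119e-02]
(26.8, -1.1, 68.2, 170.5, -0.1, array([-185.7, -184.5])) 0.060940419348451416
base rim seen 1325 [0.58916206 0.13920137 0.03112852] [0.65497814 0.3852739  0.03799356]
base from top 345 (544.1, 278.8, 120.2, 136.1, 5.1, array([34.3, 37.2]))
```

View pics/w10.png

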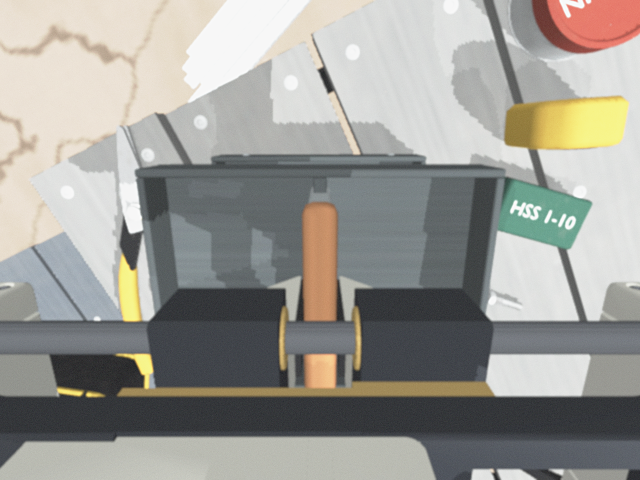

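The base's far rim shows beyond the tray at (212..426, 158), so I can measure it directly in the tool frame.

```bash
python3 - <<'E'
from m import *
c=dict(np.load('/tmp/w10.npz'));o=observe()
p,g=cloud(c,(190,145,450,166),.028,.042)
y=o['tool_rot'][2];d=(p-o['tool_pos'])[:,:2];l=np.c_[d@[np.cos(y),np.sin(y)],d@[-np.sin(y),np.cos(y)]]
print(len(p),'x',np.percentile(l[:,0],[1,50,99,100]),'y',np.percentile(l[:,1],[0,.5,50,99.5,100]))
# outer edge line: max x in bins of y
b=np.digitize(l[:,1],np.arange(-.09,.09,.01));e=np.array([l[b==i][l[b==i][:,0].argmax()] for i in np.unique(b) if (b==i).sum()>5])
print((e*1000).round(1).tolist(),np.polyfit(e[1:-1,1],e[1:-1,0],1))
E
```

```text
1178 x [0.05390616 0.05765041 0.05956043 0.05963052] y [-0.08455668 -0.08402896 -0.00470985  0.08405679  0.08471999]
[[59.6, -82.9], [59.6, -79.0], [59.6, -61.5], [59.6, -51.9], [59.6, -49.5], [59.6, -31.9], [59.6, -23.3], [59.6, -13.6], [59.2, -7.8], [59.2, 3.1], [59.6, 12.9], [59.2, 27.4], [59.3, 37.6], [59.3, 47.8], [59.3, 51.8], [59.3, 68.2], [59.3, 78.4], [59.3, 83.3]] [-0.00257916  0.05942012]
```

Call:
arm_command(xyz=[[-1.1, 0.9, 0], [0, 0, -15], [0, 0, -20], [0, 0, -20], [0, 0, -13], [0, 0, -8], [0, 0, -5], [0, 0, -3], [0, 0, -2], [0, 0, -2], [0, 0, -1], [0, 0, 0]], spin=[0, 0, 0, 0, 0, 0, 0, 0, 0, 0, 0, 0])

```text
time: 23.7
tool_pos: [0.5412, 0.2979, 0.2556]
tool_rot: [3.142, -0.0, 0.087]
contact_force: [1.2, -0.2, -5.3]
opening: 0.0136
grip_force: 50.0
```

Call:
arm_command(xyz=[[0, 0, -1], [0, 0, -1], [0, 0, 0], [0, 0, 0]], spin=[0, 0, 0, 0])

```text
time: 24.1
tool_pos: [0.5412, 0.2979, 0.2535]
tool_rot: [3.141, 0.0, 0.087]
contact_force: [0.6, -0.1, -4.7]
opening: 0.0139
grip_force: 50.0
```

Call:
arm_command(xyz=[[0, 0, -1], [0, 0, -1], [0, 0, -1], [0, 0, -0.5], [0, 0, 0], [0, 0, 0]], spin=[0, 0, 0, 0, 0, 0])

```text
time: 24.7
tool_pos: [0.5412, 0.2979, 0.25]
tool_rot: [3.141, -0.0, 0.087]
contact_force: [0.2, -0.7, -3.6]
opening: 0.0134
grip_force: 50.0
```

Call:
arm_command(xyz=[[0, 0, -0.5], [0, 0, -0.5], [0, 0, -0.5], [0, 0, 0], [0, 0, 0]], spin=[0, 0, 0, 0, 0])

```text
time: 25.2
tool_pos: [0.5412, 0.2979, 0.2496]
tool_rot: [-3.142, -0.001, 0.087]
contact_force: [-4.0, -1.6, 5.6]
opening: 0.0137
grip_force: 50.0
```

Call:
arm_command(xyz=[[0, 0, 0], [0, 0, 0], [0, 0, 0], [0, 0, 0], [0, 0, 0], [0, 0, 5], [0, 0, 15], [0, 0, 30], [0, 0, 40], [-10, -30, 10], [-20, -40, 0], [-20, -40, 0], [-10, -25, 0], [0, 0, 0]], spin=[0, 0, 0, 0, 0, 0, 0, 0, 0, 8, 8, 8, 8, 0], jaw=0.1, squeeze=20)

```text
time: 26.6
tool_pos: [0.4801, 0.1606, 0.3492]
tool_rot: [3.141, 0.001, 0.646]
contact_force: [-0.1, 0.4, 0.4]
opening: 0.0505
grip_force: 0.0
```

```bash
python3 - <<'E'
from m import *
t=grab('top','t11');s=grab('scene','s11');c=grab('wrist','w11');o=observe();print(o['tool_pos'],o['tool_rot'])
p,g=cloud(t,(120,165,250,270),.054,.070);print('upper rim',len(p),axis(p))
e=p-p.mean(0);print('tilt',np.linalg.lstsq(np.c_[e[:,:2],np.ones(len(e))],e[:,2],rcond=None)[0].round(4))
b=c['img'];cv2.imwrite('pics/s11c.png',cv2.resize(s['img'][250:370,120:280,::-1],(640,480),interpolation=cv2.INTER_CUBIC))
E
```

```text
[0.4816272  0.16323712 0.34900385] [ 3.14114918e+00 -1.44697314e-03  6.42956297e-01]
upper rim 48 (596.6, 346.7, 4.4, 76.3, 4.4, array([63. , 65.9]))
tilt [-0.3668 -0.0472 -0.    ]
```

View pics/s11c.png

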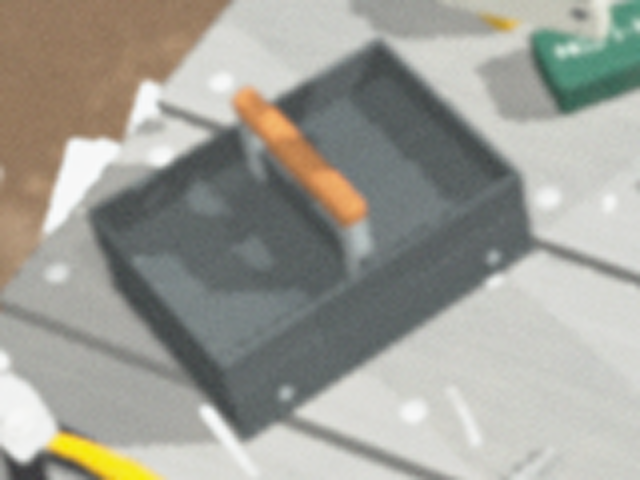

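The upper tray looks seated, with its walls flush to the base all round. I'll check it by depth and refine the bolts.

```bash
python3 - <<'E'
from m import *
s=dict(np.load('/tmp/s11.npz'));t=dict(np.load('/tmp/t11.npz'));c=dict(np.load('/tmp/w11.npz'));v=dict(np.load('/tmp/w5.npz'))
p,g=cloud(s,(135,250,262,365),.057,.068);print('upper rim scene',len(p),axis(p))
e=p-p.mean(0);print('tilt',np.linalg.lstsq(np.c_[e[:,:2],np.ones(len(e))],e[:,2],rcond=None)[0].round(4))
p,g=cloud(s,(135,250,262,365),.090,.105);print('handle',len(p),axis(p))
for n,r in (('wrist',c),('w5',v)):
  p,g=cloud(r,(0,0,640,290),.005,.02)
  for nm,x,y in (('b1',.478,.112),('b2',.3795,.282)):
    q=p[np.hypot(p[:,0]-x,p[:,1]-y)<.027]
    if len(q)>30: print(n,nm,len(q),axis(q))
E
```

```text
upper rim scene 987 (542.8, 297.2, 126.7, 171.8, 5.0, array([62.2, 65.9]))
tilt [-0.0001  0.0009  0.    ]
handle 322 (542.0, 297.5, 15.3, 100.3, -86.3, array([95.6, 98.7]))
wrist b1 361 (477.0, 112.4, 14.3, 38.5, -20.5, array([ 9.7, 14.5]))
wrist b2 410 (378.0, 282.0, 14.3, 37.9, 4.0, array([ 9.5, 14.5]))
w5 b1 473 (476.8, 112.5, 14.6, 38.1, -20.1, array([ 9.6, 14.4]))
w5 b2 513 (380.3, 277.3, 7.9, 28.7, 11.1, array([ 9. , 11.1]))
```

```bash
python3 - <<'E'
from m import *
c=dict(np.load('/tmp/w11.npz'));v=dict(np.load('/tmp/w5.npz'));w3=dict(np.load('/tmp/w3.npz'))
for n,r in (('w11',c),('w5',v),('w3',w3)):
  p,g=cloud(r,(0,0,640,290),.005,.02)
  for nm,x,y in (('b1',.477,.1124),('b2',.3795,.282)):
    q=p[np.hypot(p[:,0]-x,p[:,1]-y)<.027][:,:2]*1000
    if len(q)<30: continue
    vx,vy,_,_=cv2.fitLine(q.astype(np.float32),cv2.DIST_L1,0,.01,.01).ravel()
    if vy<0: vx,vy=-vx,-vy
    d=q@[vx,vy];n_=q@[vy,-vx];a=(d.min()+d.max())/2
    sh=n_[(d<d.max()-8)];b=(sh.min()+sh.max())/2
    print(n,nm,'ang',np.degrees(np.arctan2(-vx,vy)).round(1),'len',np.ptp(d).round(1),'mid',np.round([vx*a+vy*b,vy*a-vx*b],1),'shank w',np.ptp(sh).round(1))
E
```

```text
w11 b1 ang -13.5 len 38.4 mid [478.5 111.6] shank w 7.6
w11 b2 ang 9.1 len 37.9 mid [379.8 282. ] shank w 7.9
w5 b1 ang -13.8 len 38.3 mid [478.2 111.7] shank w 7.6
w5 b2 ang 10.5 len 28.7 mid [380.4 277.3] shank w 7.9
w3 b1 ang -15.2 len 34.8 mid [478.6 113.2] shank w 8.0
w3 b2 ang 9.0 len 37.2 mid [379.3 282. ] shank w 9.2
```

Call:
arm_command(xyz=[[-1, -10, 0], [-1, -15, 0], [-1.2, -15, 0], [0, -8, 0], [0, -3.5, 0], [0, 0, -25], [0, 0, -35], [0, 0, -30], [0, 0, -20], [0, 0, -10], [0, 0, 0], [0, 0, 0]], spin=[8, 8, 8, 8, 7.5, 0, 0, 0, 0, 0, 0, 0], jaw=-0.1)

```text
time: 27.95
tool_pos: [0.4786, 0.1119, 0.2291]
tool_rot: [3.14, -0.0, 1.335]
contact_force: [-0.7, -1.3, -0.2]
opening: 0.0415
grip_force: 0.0
```

Call:
arm_command(xyz=[[0, 0, -20], [0, 0, -15], [0, 0, -9], [0, 0, -4.5], [0, 0, 0], [0, 0, 0]], spin=[0, 0, 0, 0, 0, 0])

```text
time: 28.55
tool_pos: [0.4783, 0.1115, 0.1806]
tool_rot: [3.14, -0.0, 1.335]
contact_force: [0.8, -0.1, 0.5]
opening: 0.0414
grip_force: 0.0
```

Call:
arm_command(xyz=[[0, 0, 0], [0, 0, 0], [0, 0, 0], [0, 0, 0], [0, 0, 0], [0, 0, 0], [0, 0, 0]], spin=[0, 0, 0, 0, 0, 0, 0], jaw=-1)

```text
time: 29.25
tool_pos: [0.4781, 0.1114, 0.1801]
tool_rot: [3.141, -0.0, 1.335]
contact_force: [-0.3, 1.3, 2.6]
opening: 0.0104
grip_force: 19.9
```

Call:
arm_command(xyz=[[0, 0, 4], [0, 0, 10], [0, 0, 20], [0, 0, 30], [0, 0, 40], [0, 0, 30], [0, 0, 10], [0, 0, 0], [0, 0, 0]], spin=[0, 0, 0, 0, 0, 0, 0, 0, 0])

```text
time: 30.15
tool_pos: [0.4775, 0.1114, 0.3231]
tool_rot: [-3.14, 0.001, 1.335]
contact_force: [-1.7, 0.1, -0.8]
opening: 0.0108
grip_force: 19.9
```

```bash
python3 - <<'E'
from m import *
c=grab('wrist','w12');o=observe();print(o['tool_pos'],o['tool_rot'],o['opening'],o['grip_force'])
z=o['tool_pos'][2]
p,g=cloud(c,(295,180,345,320),z-.185,z-.155);print(len(p),axis(p) if len(p)>5 else '')
p,g=cloud(c,(0,0,640,290),.005,.02);print('left behind',(np.hypot(p[:,0]-.478,p[:,1]-.112)<.025).sum())
E
```

```text
[0.47753328 0.11137523 0.32268188] [-3.13917082e+00  8.53898773e-04  1.33470321e+00] 0.010643195579972495 19.881660938845016
1885 (477.7, 116.6, 21.6, 30.9, -30.2, array([153.3, 164.2]))
left behind 0
```

Call:
arm_command(xyz=[[8, 15, 0], [15, 30, 0], [15, 30, 0], [15, 30, 0], [10, 20, 0], [5.9, 10.8, 0], [0, 0, -20], [0, 0, -30], [0, 0, -20], [0, 0, -12], [0, 0, 0], [0, 0, 0]], spin=[3, 5, 5, 5, 0.5, 0, 0, 0, 0, 0, 0, 0])

```text
time: 31.4
tool_pos: [0.5471, 0.2472, 0.2419]
tool_rot: [-3.141, 0.0, 1.658]
contact_force: [0.2, 0.1, -0.1]
opening: 0.0109
grip_force: 19.9
```

Call:
arm_command(xyz=[[-0.5, 0, -9], [0, 0, -6], [0, 0, -4], [0, 0, 0], [0, 0, 0]], spin=[0, 0, 0, 0, 0])

```text
time: 31.9
tool_pos: [0.5465, 0.2472, 0.2231]
tool_rot: [3.141, -0.0, 1.658]
contact_force: [-0.0, -0.6, -0.4]
opening: 0.0107
grip_force: 19.9
```

Call:
arm_command(xyz=[[0, 0, 0], [0, 0, 0], [0, 0, 0], [0, 0, 0], [0, 0, 5], [0, 0, 15], [0, 0, 30], [0, 0, 40], [0, 0, 20], [0, 0, 0]], spin=[0, 0, 0, 0, 0, 0, 0, 0, 0, 0], jaw=-0.45)

```text
time: 32.9
tool_pos: [0.547, 0.2475, 0.3371]
tool_rot: [3.134, -0.002, 1.658]
contact_force: [-0.5, -0.4, 0.5]
opening: 0.0252
grip_force: 0.0
```

Call:
arm_command(xyz=[[-20, 0, 0], [-25, 0, 0], [-30, 5, 0], [-30, 8, 0], [-30, 8, 0], [-20, 8, 0], [-12, 6, 0], [0, 0, 0], [0, 0, 0]], spin=[2, 2, 0, 0, 0, 0, 0, 0, 0], jaw=-0.1)

```text
time: 33.8
tool_pos: [0.38, 0.2823, 0.3329]
tool_rot: [3.141, 0.0, 1.728]
contact_force: [0.9, 0.2, -1.0]
opening: 0.0411
grip_force: 0.0
```

```bash
python3 - <<'E'
from m import *
c=grab('wrist','w13');t=grab('top','t13');o=observe();print(o['tool_pos'],o['tool_rot'])
p,g=cloud(t,(120,165,250,270),.042,.056);q=p[np.hypot(p[:,0]-.546,p[:,1]-.247)<.03];print('b1 in bay',len(q),axis(q) if len(q)>5 else '')
cv2.imwrite('pics/t13c.png',cv2.resize(t['img'][160:330,110:270,::-1],(560,595),interpolation=cv2.INTER_CUBIC))
E
```

```text
[0.38033109 0.28204564 0.33280762] [3.14113845e+00 1.07755053e-04 1.72677793e+00]
b1 in bay 107 (546.0, 248.8, 40.5, 44.7, 60.1, array([46.7, 51.9]))
```

Call:
arm_command(xyz=[[-0.5, 0, -20], [0, 0, -35], [0, 0, -35], [0, 0, -30], [0, 0, -16], [0, 0, -10], [0, 0, -5], [0, 0, -1.5], [0, 0, 0], [0, 0, 0]], spin=[0, 0, 0, 0, 0, 0, 0, 0, 0, 0])

```text
time: 34.9
tool_pos: [0.3792, 0.2824, 0.1812]
tool_rot: [3.14, -0.001, 1.727]
contact_force: [-0.1, 0.1, 0.0]
opening: 0.0415
grip_force: 0.0
```

Call:
arm_command(xyz=[[0, 0, 0], [0, 0, 0], [0, 0, 0], [0, 0, 0], [0, 0, 0], [0, 0, 0], [0, 0, 0]], spin=[0, 0, 0, 0, 0, 0, 0], jaw=-1)

```text
time: 35.6
tool_pos: [0.3789, 0.2823, 0.1805]
tool_rot: [3.141, -0.0, 1.727]
contact_force: [-0.7, 1.1, 2.0]
opening: 0.0107
grip_force: 19.8
```

Call:
arm_command(xyz=[[0, 0, 4], [0, 0, 10], [0, 0, 20], [0, 0, 30], [0, 0, 40], [0, 0, 30], [0, 0, 10], [0, 0, 0], [0, 0, 0]], spin=[0, 0, 0, 0, 0, 0, 0, 0, 0])

```text
time: 36.5
tool_pos: [0.3785, 0.282, 0.3237]
tool_rot: [-3.14, 0.001, 1.727]
contact_force: [0.3, 0.5, -1.2]
opening: 0.0109
grip_force: 19.9
```

Call:
arm_command(xyz=[[15, 5, 0], [30, 12, 0], [35, 15, 0], [35, 15, 0], [25, 10, 0], [14, 5.8, 0], [5.1, 2, 0], [0, 0, -20], [0, 0, -30], [0, 0, -20], [0, 0, -12], [0, 0, 0], [0, 0, 0]], spin=[0, -2, -1.9, 0, 0, 0, 0, 0, 0, 0, 0, 0, 0])

```text
time: 37.8
tool_pos: [0.538, 0.3471, 0.2428]
tool_rot: [3.141, -0.0, 1.659]
contact_force: [0.6, 0.3, 0.1]
opening: 0.0109
grip_force: 19.9
```

Call:
arm_command(xyz=[[0, 0, -9], [0, 0, -6], [0, 0, -4.5], [0, 0, 0], [0, 0, 0]], spin=[0, 0, 0, 0, 0])

```text
time: 38.3
tool_pos: [0.5381, 0.3471, 0.223]
tool_rot: [3.141, 0.0, 1.659]
contact_force: [-0.1, 1.4, -0.4]
opening: 0.0105
grip_force: 19.9
```

Call:
arm_command(xyz=[[0, 0, 0], [0, 0, 0], [0, 0, 0], [0, 0, 0], [0, 0, 5], [0, 0, 15], [0, 0, 30], [0, 0, 40], [0, 0, 20], [-20, -20, 0], [-30, -40, 0], [-30, -40, 0], [-30, -50, 0], [-20, -50, 0], [-10, -50, 0], [0, -30, 0], [0, 0, 0], [0, 0, 0]], spin=[0, 0, 0, 0, 0, 0, 0, 0, 0, 0, 0, 0, 0, 0, 0, 0, 0, 0], jaw=-0.45)

```text
time: 40.1
tool_pos: [0.4041, 0.0783, 0.3341]
tool_rot: [3.139, -0.0, 1.657]
contact_force: [-0.2, 0.2, -0.6]
opening: 0.0255
grip_force: 0.0
```

```bash
python3 - <<'E'
from m import *
t=grab('top','t14');s=grab('scene','s14');o=observe();print(o['tool_pos'],o['time'])
a=cv2.resize(t['img'][160:270,110:330,::-1],(800,400),interpolation=cv2.INTER_CUBIC)
b=cv2.resize(s['img'][245:365,130:350,::-1],(367,200),interpolation=cv2.INTER_CUBIC)
f=np.zeros((600,800,3),np.uint8);f[:400]=a;f[400:,:367]=b;cv2.imwrite('pics/final.png',f)
p,g=cloud(s,(135,250,262,365),.057,.068);print('upper rim',len(p),axis(p));e=p-p.mean(0);print('tilt',np.linalg.lstsq(np.c_[e[:,:2],np.ones(len(e))],e[:,2],rcond=None)[0].round(4))
p,g=cloud(t,(255,185,310,222),.022,.035);print('box',axis(p))
p,g=cloud(t,(255,145,312,180),.055,.075);print('tape',axis(p))
E
```

```text
[0.4040903  0.07927493 0.33357766] 40.2
upper rim 986 (542.4, 297.1, 124.7, 171.3, 5.3, array([62.3, 65.7]))
tilt [-0.0002 -0.0003  0.    ]
box (569.1, 108.4, 45.4, 74.9, -10.8, array([26.3, 29. ]))
tape (642.1, 113.0, 36.4, 57.0, 6.2, array([63.3, 67.5]))
```

View pics/final.png

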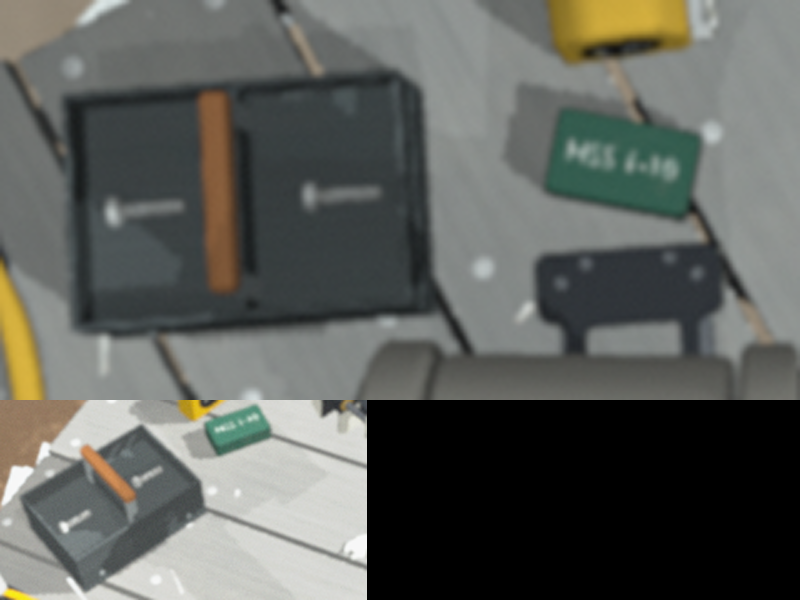

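The picture shows one bolt in each bay, at (145,210) and (340,195). The tray is seated level, and the box and tape haven't moved.

```bash
python3 -c "
from cell import *
print(hand_in())"
```

```text
the job is handed in; nothing more can be done
None
```

The job is done and handed in at about 40 s: the marker and scriber lie flat in the base, the upper tray sits fully home, there is one bolt on each side of the handle, and the drill-bit box and tape measure are where they were.

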